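# Hold the finned lid over the open mini-PC, screw holes lined up

### The job

The fanless mini-PC on the repair mat is open and its finned aluminium lid lies beside it: pick the lid up by its fins and hold it level over the case, about 2 cm above the rim, the right way round (notch over the terminal block) and with its four screw holes straight above the four threaded posts, so that I can reach in and peel the film off the thermal pad before it goes straight down. Do not let the lid touch the case or shove the case along, leave the screwdriver, the screw dish and the drive where they are, and finish still holding the lid there, steady: do not lower it and do not let go.

Things in the scene. Friction and masses are not known exactly. Their poses are not given: they have to be found in the camera images.
- lid_fins (a point): mini-PC lid, bare aluminium, 0.25-0.42 kg, flat on the mat, fins up: plate 150 x 110 x 4 mm, in the middle of its top a fin block 110 long (x), 44 wide (y), 24 high, its long outer faces flat to grip. Point: centre of the fin block, 16 mm above the plate's underside, over the lid's centre (and centre of mass). x: along the 150 mm towards the notched end; z up
- lid_notch (a point): middle of the inner edge of the notch in one short side of the lid, on the underside, 59 mm along +x from the lid's centre; the notch is 44 mm wide, 16 mm deep, open to the edge. It belongs over the terminal block
- unit_top (a point): the open mini-PC: grey metal case 150 x 110 mm, 42 high, 1.3 kg, loose on rubber feet on the mat, circuit board inside. Point: centre of the case in the plane of its rim. x: along the 150 mm towards the terminal-block end; z up. With the lid aligned its axes are parallel to these and its centre straight above this point
- unit_terminal (a point): centre of the top of the black terminal block at one short end of the case: 38 mm wide, 13 mm deep, its top 8 mm above the rim, 68.5 mm along +x from the case's centre
- hole0 (a point): mouth of a 5 mm screw hole in the lid's plate, on its underside, at (-67, 47) mm along the lid's x and y axes from the lid's centre; belongs over post0
- hole1 (a point): mouth of a 5 mm screw hole in the lid's plate, on its underside, at (-67, -47) mm along the lid's x and y axes from the lid's centre; belongs over post1
- hole2 (a point): mouth of a 5 mm screw hole in the lid's plate, on its underside, at (67, 47) mm along the lid's x and y axes from the lid's centre; belongs over post2
- hole3 (a point): mouth of a 5 mm screw hole in the lid's plate, on its underside, at (67, -47) mm along the lid's x and y axes from the lid's centre; belongs over post3
- post0 (a point): mouth of the M4 threaded hole in a 12 mm post of the case, level with the rim, at (-67, 47) mm along the case's x and y axes from its centre; same axes as unit_top
- post1 (a point): mouth of the M4 threaded hole in a 12 mm post of the case, level with the rim, at (-67, -47) mm along the case's x and y axes from its centre; same axes as unit_top
- post2 (a point): mouth of the M4 threaded hole in a 12 mm post of the case, level with the rim, at (67, 47) mm along the case's x and y axes from its centre; same axes as unit_top
- post3 (a point): mouth of the M4 threaded hole in a 12 mm post of the case, level with the rim, at (67, -47) mm along the case's x and y axes from its centre; same axes as unit_top
- driver: bystander: precision screwdriver lying on the mat between lid and case, black handle 13 mm thick, 158 mm long over all; origin under the front end of the handle, x towards the tip, 67 mm away; the butt is 91 mm away the other way
- dish: bystander: round steel screw dish, 100 mm across, 18 mm high, with four screws; origin under its centre
- drive: bystander: flat dark 2.5-inch drive, 100 x 70 x 7 mm; origin under its centre
Not all that is in view belongs to the job. Leave any yellow look-alike of the part that bears unit_top alone.

How it is judged:
By the outcome, as a careful person would: the job done as asked, in the order asked, and still so for the second after the job is handed in, while the arm keeps its last pose, push and grip.
It also fails if it takes over 45 s, if anything falls off the work surface, if the arm or the gripper's body presses on something with over 40 N, if the wrist force passes 120 N, or if a joint passes its speed limit or range.

### The arm

A 6-joint arm with a two-finger parallel gripper is mounted at the origin on the work surface. World frame = base frame: x ahead of the robot, y to its left, z up, the work surface at z = 0. Lengths are in m, angles in rad, forces in N, time in s.
With the tool pointing down it reaches from about 0.425 to 0.95 m from the base axis. Payload 3.5 kg.
Tool frame: the origin (TCP) lies on the centre line of the jaws, within the pads' length; the fingertips stand 25 mm ahead of it and the grasp point (between the pads) lies 6 mm ahead of it (ctrl.finger_overhang is the distance from the TCP to the fingertips, in m); z points along the fingers, y is the line along which they close (so a half turn about z gives the same grasp; the last joint's range is limited). The gripper opens to 85 mm and grips with 20 to 120 N. Pads are 22 mm wide; open, the fingers measure 114 mm over their backs; the gripper's body (76 mm by 85 mm) begins 54 mm behind the grasp point. The pads swing forward as they close: fully open they stand 13 mm farther back than shut.
Start: joints at [-0.15, 0.286, 1.577, -0, 1.279, -0.15], TCP at [0.675, 0, 0.221] pointing down, gripper open.
Joint ranges: [-2.77, 2.77], [-0.9, 2.22], [0.21, 2.48], [-1.53, 4.67], [0.24, 2.81], [-2.84, 2.84]. Speed limits (rad/s): [2.79, 2.79, 3.14, 3.14, 3.14, 3.14].

### API

Orientations are given as a unit quaternion [x, y, z, w].
In Python, from plant import get_state, imaging, job, ctrl gives the robot as it stands.
- The arm moves only by the tool jog_arm, never from a script. Its argument "increments" is a list of rows, each an object of numbers: "dx", "dy", "dz": the shift along the world's x, y, z each as a share of 12 cm, from -1 to 1; "ax", "ay", "az": the turn, a rotation vector about the world's x, y, z each as a share of pi/2 rad, from -1 to 1; "gripper": the gripper command: -1 is shut, 1 is fully open, values between are in proportion. A call has 1 to 10 rows; each row is the pose to reach, as a shift and turn from the pose commanded when the call began; what a row does not reach only later rows make up. A row lasts 1/10 s, in which the tool goes at most 50 mm and 8.59 degrees, less where a joint would pass 70% of its speed; a pose out of reach is approached as far as the arm can. A call with a number of a shift or a turn outside -1 to 1 is refused whole. A call with a gripper value outside its range is refused whole. The fingers move at their own pace and stop on an object; "force" is the grip in N (left out, the last holds). Time passes only in rows, so rows that repeat a pose let the fingers close. It gives the time, the measured TCP pose, the force, the opening and the grip force at its end, in the units of the state.
- get_state(): the state, without advancing time (a new reading comes with each control period).
- imaging.read_camera(name): name is "scene" or "side" or "wrist"; returns a dict with "frame" (384x512x3 uint8, blue, green, red), "depth" (384x512 float32, m along the optical axis (not along the pixel's ray), 0 where there is no reading), "camera_matrix" (3x3 intrinsics, pixels), "extrinsics" (4x4, takes a point from camera to world coordinates); the wrist camera has in their place "mount" (4x4, takes a point from camera to tool coordinates, whose origin is the TCP and whose axes are the flange's). Camera axes: x right, y up, looking along -z (the intrinsics and any distortion apply to the point x, -y, -z); pixel columns grow to the right and rows downward; lengths in m; the calibration is good to about 2 mm. A picture is of the moment at which its call begins: read the wrist's pose just before it.
- job.sign_off(): hands the job in; it is judged then, once.
The state is a dict: "time": time; "qpos": joint angles; "dq": joint speeds; "joint_efforts": joint torques, N m; "eef_pos": TCP position; "tcp_rot": TCP orientation; "contact_force": force on the tool from outside, world axes, zero at the start; "wrist_torque": the same for the moment, N m; "opening": opening from 0.0 (shut) to 1.0 (fully open); "finger_force": force on a finger pad.
Only numpy, scipy, OpenCV 4.12 (cv2) and the standard library are available. Lean on these libraries where they do the work, as an engineer would, in place of code of your own. Each camera call takes 0.05 s, during which the arm holds its last target. There are 200 camera calls.

## Working session

There is one attempt and no reset: what is moved stays moved. The work goes in short steps, Python scripts to look and compute and a tool call to move; the robot and the scene stay as the last step left them, time stands still between calls to the robot, and variables do not carry over. Pictures are saved under pics/ and viewed, at most 10 in all, crops included, and the job is handed in when it is done.

Besides the shell and the picture viewer there is one more tool, called after "Emit:" as a command line: name --argument value ..., lists and objects as JSON in quotes. jog_arm: Moves the arm, as the interface text tells. Shift numbers are shares of 12 cm and turn numbers shares of pi/2 rad, none past 1 either way. Its arguments: {"type":"object","properties":{"increments":{"type":"array"},"force":{"type":"number"}},"required":["increments"]}

```bash
mkdir -p pics
cat > h.py <<'E'
import numpy as np, cv2
from plant import get_state, imaging, job, ctrl
from scipy.spatial.transform import Rotation as R
def cam(n):
    s=get_state(); c=imaging.read_camera(n)
    if n=='wrist':
        T=np.eye(4);T[:3,:3]=R.from_quat(s['tcp_rot']).as_matrix();T[:3,3]=s['eef_pos'];c['T']=T@c['mount']
    else: c['T']=c['extrinsics']
    return c
def ray(c,uv,z):
    K=c['camera_matrix'];uv=np.atleast_2d(np.asarray(uv,float))
    d=np.c_[(uv[:,0]-K[0,2])/K[0,0],-(uv[:,1]-K[1,2])/K[1,1],-np.ones(len(uv))]@c['T'][:3,:3].T
    o=c['T'][:3,3]; return o+d*((z-o[2])/d[:,2])[:,None]
def cloud(c):
    K=c['camera_matrix'];D=c['depth'];v,u=np.indices(D.shape)
    p=np.stack([(u-K[0,2])/K[0,0]*D,-(v-K[1,2])/K[1,1]*D,-D],-1)
    return p@c['T'][:3,:3].T+c['T'][:3,3]
def proj(c,P):
    p=(np.atleast_2d(P)-c['T'][:3,3])@c['T'][:3,:3];K=c['camera_matrix']
    return np.c_[K[0,0]*p[:,0]/-p[:,2]+K[0,2],K[1,1]*-p[:,1]/-p[:,2]+K[1,2]]
E
python3 - <<'E'
from h import *
for n in('scene','side','wrist'):
    c=cam(n);cv2.imwrite(f'pics/{n}0.png',c['frame']);print(n,c['T'].round(3).tolist(),c['camera_matrix'].round(1).tolist(),[k for k in c])
a=[cv2.imread(f'pics/{n}0.png') for n in('scene','side')]
s=get_state();print(s['tcp_rot'],s['contact_force'])
E
```

```text
scene [[-0.427, -0.489, 0.761, 1.71], [0.904, -0.242, 0.352, 0.426], [0.012, 0.838, 0.545, 0.895], [0.0, 0.0, 0.0, 1.0]] [[423.0, 0.0, 257.9], [0.0, 423.0, 191.5], [0.0, 0.0, 1.0]] ['frame', 'depth', 'camera_matrix', 'extrinsics', 'T']
side [[0.881, 0.296, -0.369, 0.15], [-0.473, 0.553, -0.686, -0.9], [0.001, 0.779, 0.627, 0.799], [0.0, 0.0, 0.0, 1.0]] [[411.8, 0.0, 254.8], [0.0, 411.8, 190.4], [0.0, 0.0, 1.0]] ['frame', 'depth', 'camera_matrix', 'extrinsics', 'T']
wrist [[1.0, -0.002, 0.002, 0.675], [0.001, 0.958, 0.288, 0.074], [-0.002, -0.288, 0.958, 0.371], [0.0, 0.0, 0.0, 1.0]] [[311.7, 0.0, 246.8], [0.0, 311.7, 191.3], [0.0, 0.0, 1.0]] ['frame', 'depth', 'camera_matrix', 'mount', 'T']
[ 7.07107098e-01  7.07105789e-01 -5.72979115e-04 -7.91084934e-04] [-0.51803791  0.25349562  0.66445126]
```

View pics/scene0.png

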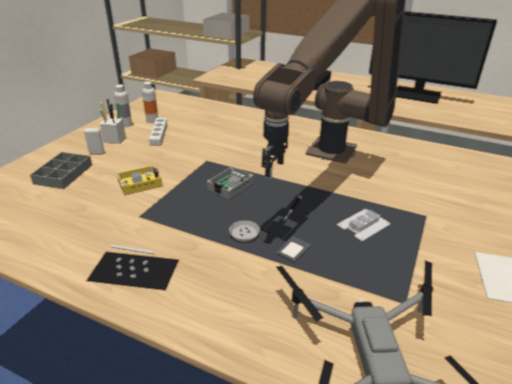

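View pics/side0.png

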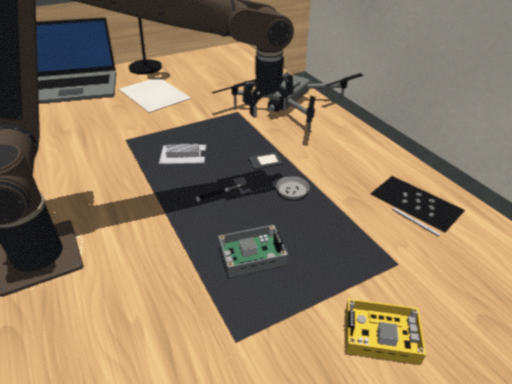

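The grey case is at scene (230,181) / side (253,250). The yellow look-alike at scene (140,180) / side (384,330) is off the mat, so I'll leave it alone. The lid is at scene (363,223) / side (183,153), with the driver, dish and drive between them. I'll confirm with an enlarged crop and get coarse positions.

Run:
```python
from h import *
c=cam('side');f=c['frame']
a=cv2.resize(f[215:285,205:300],None,fx=4.2,fy=4.2,interpolation=2);b=cv2.resize(f[130:215,145:320],None,fx=4.2,fy=4.2,interpolation=2)
o=np.zeros((a.shape[0]+b.shape[0]-70,740,3),np.uint8);o=np.zeros((600,740,3),np.uint8)
a=cv2.resize(a,(330,240));o[:240,:330]=a;o[240:240+357,:735]=b[:357,:735];cv2.imwrite('pics/crop1.png',o)
P=cloud(c)
for n,uv,z in(('case',(253,243),.042),('lid',(183,153),.02),('dish',(292,188),.01),('drive',(266,160),.007),('drvbutt',(198,199),.006),('drvtip',(275,180),.004)):
    print(n,ray(c,uv,z)[0].round(3),P[uv[1],uv[0]].round(3))
```

```text
case [ 0.491 -0.256  0.042] [ 0.491 -0.257  0.043]
lid [0.489 0.247 0.02 ] [0.489 0.246 0.021]
dish [ 0.721 -0.08   0.01 ] [ 0.727 -0.072  0.002]
drive [0.727 0.094 0.007] [0.726 0.093 0.008]
drvbutt [0.448 0.013 0.006] [0.446 0.007 0.011]
drvtip [ 0.7   -0.013  0.004] [ 0.701 -0.011  0.002]
```

View pics/crop1.png

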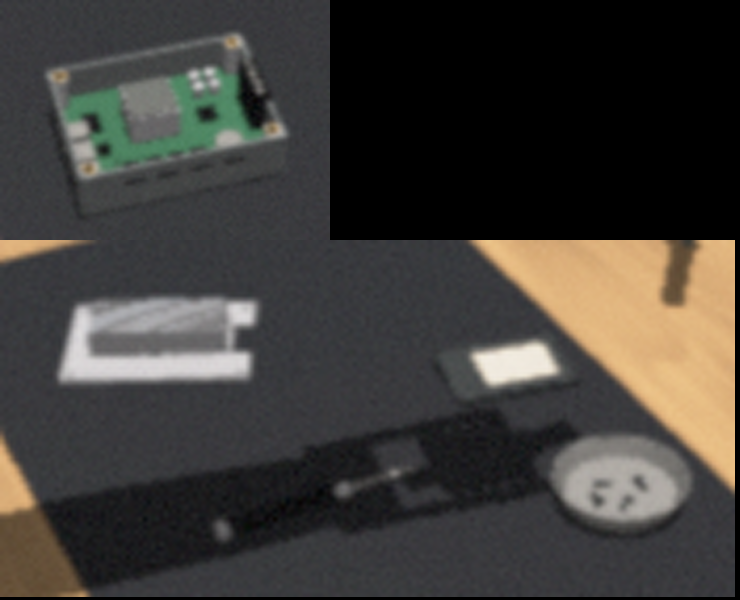

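View pics/wrist0.png

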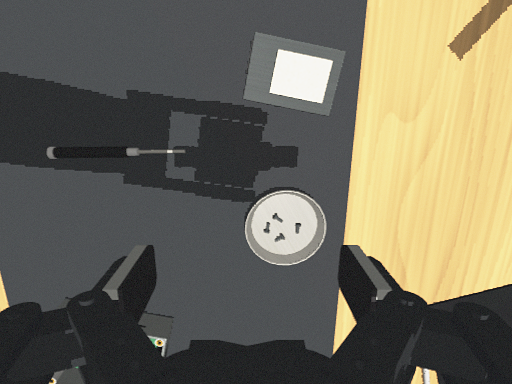

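The crop confirms the grey open case (black terminal block at its right, +x, end) and the bare lid, whose notch is also at the right end. I'll take coarse yaws from those pixels.

Run:
```python
from h import *
c=cam('side')
L=ray(c,[(159.3,163.3),(204.5,163.3)],.004);C=ray(c,[(222.3,236.9),(271.9,227.2),(283.4,252.3),(230.4,264)],.042)
yaw=lambda a,b:np.degrees(np.arctan2((b-a)[1],(b-a)[0]))
print(L.round(3),yaw(*L),C.round(3),yaw(C[0],C[1]),yaw(C[3],C[2]),C.mean(0))
```

```text
[[0.404 0.25  0.004]
 [0.538 0.178 0.004]] -28.166070468283035 [[ 0.432 -0.2    0.042]
 [ 0.562 -0.229  0.042]
 [ 0.543 -0.319  0.042]
 [ 0.411 -0.292  0.042]] -12.635086518331725 -11.909607109622637 [ 0.48699336 -0.25977368  0.042     ]
```

Emit:
jog_arm --increments '[{"dx": -0.7,"dy": 0.8,"az": -0.44},{"dx": -0.7,"dy": 0.8,"az": -0.44},{"dx": -0.7,"dy": 0.8,"az": -0.44},{"dx": -0.7,"dy": 0.8,"az": -0.44},{"dx": -0.7,"dy": 0.8,"az": -0.44},{"dx": -0.7,"dy": 0.8,"az": -0.44}]'

```text
$.increments[0]: bad value
```

Emit:
jog_arm --increments '[{"dx": -0.7,"dy": 0.8,"az": -0.44},{"dx": -0.7,"dy": 0.8,"az": -0.44},{"dx": -0.7,"dy": 0.8,"az": -0.44},{"dx": -0.7,"dy": 0.8,"az": -0.44},{"dx": -0.7,"dy": 0.8,"az": -0.44},{"dx": -0.7,"dy": 0.8,"az": -0.44}]'

```text
$.increments[0]: bad value
```

Emit:
jog_arm --increments '[{"dx": -0.7,"dy": 0.8,"az": -0.44},{"dx": -0.7,"dy": 0.8,"az": -0.44},{"dx": -0.7,"dy": 0.8,"az": -0.44},{"dx": -0.7,"dy": 0.8,"az": -0.44},{"dx": -0.7,"dy": 0.8,"az": -0.44},{"dx": -0.7,"dy": 0.8,"az": -0.44},{"dx": -0.7,"dy": 0.8,"az": -0.44},{"dx": -0.7,"dy": 0.8,"az": -0.44}]'

```text
$.increments[0]: bad value
```

Run:
```python
from h import *
s=get_state();print(s['time'],s['eef_pos'],R.from_quat(s['tcp_rot']).as_matrix().round(3),s['qpos'])
c=cam('wrist');cv2.imwrite('pics/w1.png',c['frame']);np.savez('w1.npz',**c)
```

```text
0.25 [6.74684582e-01 5.97325674e-05 2.20739038e-01] [[ 0.     1.    -0.001]
 [ 1.    -0.     0.   ]
 [ 0.    -0.001 -1.   ]] [-1.50030331e-01  2.86769611e-01  1.57738717e+00  1.16805263e-05
  1.27856523e+00 -1.49997380e-01]
```

View pics/w1.png

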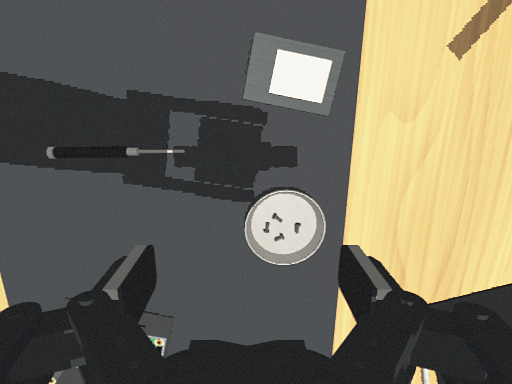

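The picture is unchanged because the calls were refused. I suspect every row needs all its keys, so I'll try full rows.

Emit:
jog_arm --increments '[{"dx": -0.7,"dy": 0.8,"dz": 0,"ax": 0,"ay": 0,"az": -0.44,"gripper": 1},{"dx": -0.7,"dy": 0.8,"dz": 0,"ax": 0,"ay": 0,"az": -0.44,"gripper": 1},{"dx": -0.7,"dy": 0.8,"dz": 0,"ax": 0,"ay": 0,"az": -0.44,"gripper": 1},{"dx": -0.7,"dy": 0.8,"dz": 0,"ax": 0,"ay": 0,"az": -0.44,"gripper": 1},{"dx": -0.7,"dy": 0.8,"dz": 0,"ax": 0,"ay": 0,"az": -0.44,"gripper": 1},{"dx": -0.7,"dy": 0.8,"dz": 0,"ax": 0,"ay": 0,"az": -0.44,"gripper": 1}]'

```text
time: 0.9
eef_pos: [0.5908, 0.0964, 0.2216]
tcp_rot: [0.905, 0.426, 0.0, 0.0]
contact_force: [0.2, 0.4, -0.7]
opening: 1.0
finger_force: 0.0
```

Emit:
jog_arm --increments '[{"dx": -0.7,"dy": 0.8,"dz": 0,"ax": 0,"ay": 0,"az": -0.44,"gripper": 1},{"dx": -0.7,"dy": 0.8,"dz": 0,"ax": 0,"ay": 0,"az": -0.44,"gripper": 1},{"dx": -0.7,"dy": 0.8,"dz": 0,"ax": 0,"ay": 0,"az": -0.44,"gripper": 1},{"dx": -0.7,"dy": 0.8,"dz": 0,"ax": 0,"ay": 0,"az": -0.44,"gripper": 1},{"dx": -0.7,"dy": 0.8,"dz": 0,"ax": 0,"ay": 0,"az": -0.44,"gripper": 1},{"dx": -0.7,"dy": 0.8,"dz": 0,"ax": 0,"ay": 0,"az": -0.44,"gripper": 1}]'

```text
time: 1.5
eef_pos: [0.507, 0.1922, 0.2215]
tcp_rot: [0.995, 0.095, 0.0, 0.0]
contact_force: [0.1, -0.7, 0.3]
opening: 1.002
finger_force: 0.0
```

Emit:
jog_arm --increments '[{"dx": -0.7,"dy": 0.8,"dz": 0.2,"ax": 0,"ay": 0,"az": -0.43,"gripper": 1},{"dx": -0.7,"dy": 0.8,"dz": 0.2,"ax": 0,"ay": 0,"az": -0.43,"gripper": 1},{"dx": -0.7,"dy": 0.8,"dz": 0.2,"ax": 0,"ay": 0,"az": -0.43,"gripper": 1},{"dx": -0.7,"dy": 0.8,"dz": 0.2,"ax": 0,"ay": 0,"az": -0.43,"gripper": 1},{"dx": -0.7,"dy": 0.8,"dz": 0.2,"ax": 0,"ay": 0,"az": -0.43,"gripper": 1},{"dx": -0.7,"dy": 0.8,"dz": 0.2,"ax": 0,"ay": 0,"az": -0.43,"gripper": 1},{"dx": -0.7,"dy": 0.8,"dz": 0.2,"ax": 0,"ay": 0,"az": -0.43,"gripper": 1},{"dx": -0.7,"dy": 0.8,"dz": 0.2,"ax": 0,"ay": 0,"az": -0.43,"gripper": 1}]'

```text
time: 2.3
eef_pos: [0.4233, 0.2877, 0.2453]
tcp_rot: [0.971, -0.24, -0.0, 0.0]
contact_force: [0.1, -0.6, -0.5]
opening: 1.003
finger_force: 0.0
```

Run:
```python
from h import *
s=get_state();print(s['time'],s['eef_pos'],R.from_quat(s['tcp_rot']).as_matrix().round(3),s['qpos'])
c=cam('wrist');cv2.imwrite('pics/w2.png',c['frame']);np.savez('w2.npz',**c)
```

```text
2.3 [0.42327754 0.28771454 0.2452974 ] [[ 0.885 -0.466 -0.   ]
 [-0.466 -0.885 -0.   ]
 [-0.     0.    -1.   ]] [ 3.98543282e-01 -9.75013695e-02  1.94588773e+00  6.53802844e-06
  1.29341745e+00  2.45451973e+00]
```

View pics/w2.png

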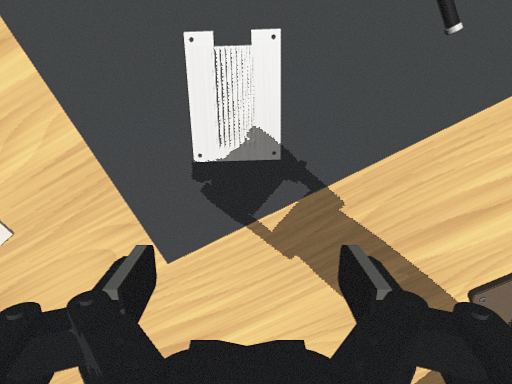

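The lid is in full view: plate corners (184,32), (280,29), (280,160), (193,162), notch at the top, and holes near (191,39), (273,37), (200,155), (274,153). I'll refine the holes.

```bash
cat >> h.py <<'E'
def dark(c,uv,r=6):
    g=cv2.cvtColor(c['frame'],6).astype(float);out=[]
    for u,v in uv:
        for _ in range(3):
            u0,v0=int(round(u)),int(round(v));w=g[v0-r:v0+r+1,u0-r:u0+r+1];k=np.clip(np.median(w)-25-w,0,None)
            yy,xx=np.mgrid[v0-r:v0+r+1,u0-r:u0+r+1];u,v=(k*xx).sum()/k.sum(),(k*yy).sum()/k.sum()
        out.append((u,v))
    return np.array(out)
def fit(local,W):
    a=local-local.mean(0);b=W[:,:2]-W[:,:2].mean(0)
    th=np.arctan2((a[:,0]*b[:,1]-a[:,1]*b[:,0]).sum(),(a*b).sum())
    M=np.array([[np.cos(th),-np.sin(th)],[np.sin(th),np.cos(th)]])
    t=W[:,:2].mean(0)-M@local.mean(0);return t,th,np.linalg.norm(W[:,:2]-(local@M.T+t),axis=1)
PTS=np.array([(-67,47),(-67,-47),(67,47),(67,-47)])/1e3
E
python3 - <<'E'
from h import *
c=dict(np.load('w2.npz'))
px=dark(c,[(200,155),(274,153),(191,39),(273,37)],5);print(px.round(1))
t,th,e=fit(PTS,ray(c,px,.0035));print(t,np.degrees(th),e)
P=cloud(c);print('heights',P[100,225],P[100,265])
s=get_state();M=R.from_quat(s['tcp_rot']).as_matrix();y=np.degrees(np.arctan2(M[1,0],M[0,0]))
print('tool yaw',y,'d(12cm)',(t-s['eef_pos'][:2])/.12,'az',(np.degrees(th)-y)/90, ctrl.finger_overhang)
E
```

```text
[[199.6 155.1]
 [273.6 152.6]
 [190.9  39.1]
 [273.   36.3]]
[0.49428    0.26778949] -25.977588662084866 [1.71482427e-04 1.21710251e-04 4.37568176e-05 1.22774624e-04]
heights [0.49764146 0.27689608 0.02846326] [0.4757854  0.23572196 0.00416595]
tool yaw -27.834295817933302 d(12cm) [ 0.59210766 -0.16608638] az 0.020630079509427073 0.025
```

Emit:
jog_arm --increments '[{"dx": 0.59,"dy": -0.165,"dz": 0,"ax": 0,"ay": 0,"az": 0.021,"gripper": 1},{"dx": 0.59,"dy": -0.165,"dz": -0.3,"ax": 0,"ay": 0,"az": 0.021,"gripper": 1},{"dx": 0.59,"dy": -0.165,"dz": -0.6,"ax": 0,"ay": 0,"az": 0.021,"gripper": 1},{"dx": 0.59,"dy": -0.165,"dz": -0.8,"ax": 0,"ay": 0,"az": 0.021,"gripper": 1},{"dx": 0.59,"dy": -0.165,"dz": -1,"ax": 0,"ay": 0,"az": 0.021,"gripper": 1},{"dx": 0.59,"dy": -0.165,"dz": -1,"ax": 0,"ay": 0,"az": 0.021,"gripper": 1}]'

```text
time: 2.95
eef_pos: [0.4912, 0.2669, 0.121]
tcp_rot: [0.974, -0.225, -0.004, 0.002]
contact_force: [0.1, -1.0, -0.3]
opening: 0.999
finger_force: 0.0
```

Run:
```python
from h import *
s=get_state();M=R.from_quat(s['tcp_rot']).as_matrix();print(s['eef_pos'],np.degrees(np.arctan2(M[1,0],M[0,0])))
t=np.array([.49428,.26779]);print((t-s['eef_pos'][:2])/.12,(.060-s['eef_pos'][2])/.12)
```

```text
[0.49117062 0.26690842 0.12104285] -25.987054814215675
[0.02591147 0.00734654] -0.5086903792938015
```

Emit:
jog_arm --increments '[{"dx": 0,"dy": 0,"dz": -0.2,"ax": 0,"ay": 0,"az": 0,"gripper": 0.4},{"dx": 0,"dy": 0,"dz": -0.4,"ax": 0,"ay": 0,"az": 0,"gripper": 0.4},{"dx": 0,"dy": 0,"dz": -0.54,"ax": 0,"ay": 0,"az": 0,"gripper": 0.4},{"dx": 0,"dy": 0,"dz": -0.54,"ax": 0,"ay": 0,"az": 0,"gripper": 0.4},{"dx": 0,"dy": 0,"dz": -0.54,"ax": 0,"ay": 0,"az": 0,"gripper": 0.4},{"dx": 0,"dy": 0,"dz": -0.54,"ax": 0,"ay": 0,"az": 0,"gripper": 0.4}]'

```text
time: 3.55
eef_pos: [0.4953, 0.2687, 0.0627]
tcp_rot: [0.974, -0.225, 0.001, -0.001]
contact_force: [-0.3, -0.8, 0.0]
opening: 0.699
finger_force: 0.0
```

Run:
```python
from h import *
s=get_state();M=R.from_quat(s['tcp_rot']).as_matrix();print(s['eef_pos'],M.round(4),np.degrees(np.arctan2(M[1,0],M[0,0])))
t=np.array([.49428,.26779]);print((t-s['eef_pos'][:2])*1000,s['opening'])
c=cam('wrist');f=c['frame'].copy()
# expected fin box top outline
th=np.radians(-25.98);Q=np.array([[np.cos(th),-np.sin(th)],[np.sin(th),np.cos(th)]])
b=np.array([(-55,-22),(-55,22),(55,22),(55,-22)])/1e3@Q.T+t
for z,col in((.028,(0,0,255)),(.004,(0,255,0))):
    cv2.polylines(f,[proj(c,np.c_[b,[z]*4]).round().astype(int)],True,col)
s=cam('side')['frame'][120:180,140:230];s=cv2.resize(s,(432,288),interpolation=2)
o=np.zeros((384,944,3),np.uint8);o[:,:512]=f;o[:288,512:]=s
cv2.imwrite('pics/w3.png',cv2.resize(o,(800,325)))
```

```text
[0.49525255 0.26870622 0.0627403 ] [[ 0.8988 -0.4383  0.0033]
 [-0.4383 -0.8988  0.0011]
 [ 0.0025 -0.0025 -1.    ]] -25.995744982071045
[-0.97254615 -0.91621856] 0.6988010835657203
```

View pics/w3.png

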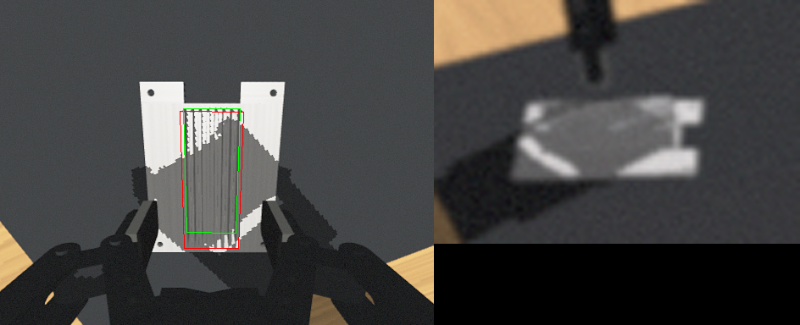

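The projected fin outline (red) sits on the fin block, with the fingers on either side of it. Descending.

Emit:
jog_arm --increments '[{"dx": 0,"dy": 0,"dz": -0.1,"ax": 0,"ay": 0,"az": 0,"gripper": 0.4},{"dx": 0,"dy": 0,"dz": -0.18,"ax": 0,"ay": 0,"az": 0,"gripper": 0.4},{"dx": 0,"dy": 0,"dz": -0.23,"ax": 0,"ay": 0,"az": 0,"gripper": 0.4},{"dx": 0,"dy": 0,"dz": -0.23,"ax": 0,"ay": 0,"az": 0,"gripper": 0.4},{"dx": 0,"dy": 0,"dz": -0.23,"ax": 0,"ay": 0,"az": 0,"gripper": 0.4},{"dx": 0,"dy": 0,"dz": -0.23,"ax": 0,"ay": 0,"az": 0,"gripper": 0.4},{"dx": 0,"dy": 0,"dz": -0.23,"ax": 0,"ay": 0,"az": 0,"gripper": 0.4}]'

```text
time: 4.35
eef_pos: [0.4942, 0.2684, 0.0335]
tcp_rot: [0.974, -0.225, 0.0, -0.0]
contact_force: [-0.1, 0.7, 0.0]
opening: 0.696
finger_force: 0.0
```

Emit:
jog_arm --force 70 --increments '[{"dx": 0,"dy": 0,"dz": 0,"ax": 0,"ay": 0,"az": 0,"gripper": 0.2},{"dx": 0,"dy": 0,"dz": 0,"ax": 0,"ay": 0,"az": 0,"gripper": 0.1},{"dx": 0,"dy": 0,"dz": 0,"ax": 0,"ay": 0,"az": 0,"gripper": 0.0},{"dx": 0,"dy": 0,"dz": 0,"ax": 0,"ay": 0,"az": 0,"gripper": -1},{"dx": 0,"dy": 0,"dz": 0,"ax": 0,"ay": 0,"az": 0,"gripper": -1},{"dx": 0,"dy": 0,"dz": 0,"ax": 0,"ay": 0,"az": 0,"gripper": -1},{"dx": 0,"dy": 0,"dz": 0,"ax": 0,"ay": 0,"az": 0,"gripper": -1},{"dx": 0,"dy": 0,"dz": 0,"ax": 0,"ay": 0,"az": 0,"gripper": -1}]'

```text
time: 5.15
eef_pos: [0.4938, 0.2683, 0.033]
tcp_rot: [0.974, -0.225, 0.0, -0.0]
contact_force: [0.1, 0.8, -0.2]
opening: -0.001
finger_force: 0.0
```

It closed on nothing, so I need to look.

Run:
```python
from h import *
s=get_state();print(s['eef_pos'],s['opening'],s['finger_force'],s['qpos'])
w=cam('wrist');f=w['frame']
c=cam('side');P=cloud(c)
g=cv2.resize(c['frame'][120:180,140:230],(432,288),interpolation=2)
o=np.zeros((384,944,3),np.uint8);o[:,:512]=f;o[:288,512:]=g
cv2.imwrite('pics/w4.png',cv2.resize(o,(800,325)))
```

```text
[0.49379569 0.26826353 0.03301781] -0.0006636129210432945 0.0 [3.17116618e-01 2.73040331e-01 1.97468166e+00 3.98712274e-05
 8.93848589e-01 2.34182289e+00]
```

View pics/w4.png

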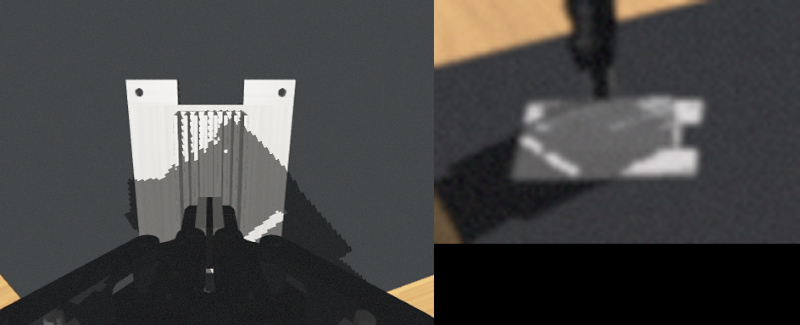

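The fingers are shut above the fin tops and the lid hasn't moved. I'll measure where the tips actually are.

Run:
```python
from h import *
w=cam('wrist');P=cloud(w);print('plate',P[120,170],P[120,330],'fin',P[150,280])
print('cam',w['T'].round(3))
# lowest dark finger points near tcp
for n in('wrist','side','scene'):
    c=cam(n);P=cloud(c);s=get_state();d=np.linalg.norm(P[...,:2]-s['eef_pos'][:2],axis=2)
    g=cv2.cvtColor(c['frame'],6)
    m=(d<.035)&(g<45)&(c['depth']>0);print(n,m.sum(),np.percentile(P[m][:,2],[0,2,5,20,50,90]).round(4) if m.sum() else '')
print(ctrl.finger_overhang,[a for a in dir(ctrl) if a[0]!='_'])
```

```text
plate [0.56806286 0.28041631 0.00431996] [0.52853771 0.19934526 0.00337223] fin [0.52605313 0.23182197 0.00695445]
cam [[-0.438  0.861  0.259  0.56 ]
 [-0.899 -0.419 -0.126  0.236]
 [-0.    -0.288  0.958  0.184]
 [ 0.     0.     0.     1.   ]]
wrist 23723 [0.0447 0.062  0.0788 0.0942 0.1094 0.1288]
side 237 [0.0517 0.0579 0.0666 0.1003 0.1603 0.2531]
scene 350 [0.0629 0.0742 0.088  0.1001 0.1326 0.1745]
0.025 ['Unreachable', 'finger_overhang']
```

Run:
```python
from h import *
s=get_state();e=s['eef_pos']
c=cam('side');P=cloud(c)
for z in(.008,.02,.03,.04,.05,.06):print(z,proj(c,[e[0],e[1],z])[0].round(1))
print(c['frame'][130:152:1,181].tolist());print(P[130:152,181,2].round(3))
w=cam('wrist')
for z in(.008,.03,.05):print('w',z,proj(w,[e[0],e[1],z])[0].round(1))
u=250;print(cloud(w)[225:345:8,u].round(3).tolist())
```

```text
0.008 [182.4 152.6]
0.02 [182.  149.7]
0.03 [181.7 147.2]
0.04 [181.4 144.7]
0.05 [181.1 142.2]
0.06 [180.7 139.7]
[[22, 18, 20], [22, 20, 19], [14, 13, 11], [21, 23, 19], [23, 15, 21], [24, 22, 23], [25, 24, 23], [18, 16, 18], [25, 23, 24], [33, 28, 31], [23, 25, 19], [24, 22, 20], [29, 27, 25], [35, 35, 34], [58, 58, 58], [93, 94, 93], [106, 107, 106], [107, 107, 106], [103, 103, 102], [105, 104, 104], [103, 103, 104], [101, 98, 102]]
[0.107 0.119 0.115 0.114 0.11  0.103 0.097 0.086 0.073 0.071 0.069 0.063
 0.061 0.054 0.047 0.044 0.028 0.027 0.031 0.03  0.03  0.028]
w 0.008 [247.3 223.9]
w 0.03 [247.4 239.8]
w 0.05 [247.4 258. ]
[[0.492, 0.267, 0.007], [0.503, 0.262, 0.046], [0.503, 0.262, 0.054], [0.504, 0.262, 0.063], [0.503, 0.263, 0.069], [0.503, 0.263, 0.075], [0.501, 0.264, 0.078], [0.499, 0.265, 0.079], [0.495, 0.266, 0.079], [0.492, 0.268, 0.079], [0.489, 0.27, 0.078], [0.485, 0.271, 0.078], [0.427, 0.299, 0.004], [0.418, 0.303, 0.001], [0.412, 0.306, 0.0]]
```

The tips are at about z 0.04 with the TCP at 0.033, so the fingers reach roughly 30 mm less than the stated overhang. I'll reopen and measure the tip height directly before going lower.

Emit:
jog_arm --increments '[{"dx": 0,"dy": 0,"dz": 0,"ax": 0,"ay": 0,"az": 0,"gripper": 0.3},{"dx": 0,"dy": 0,"dz": 0,"ax": 0,"ay": 0,"az": 0,"gripper": 0.3},{"dx": 0,"dy": 0,"dz": 0,"ax": 0,"ay": 0,"az": 0,"gripper": 0.3},{"dx": 0,"dy": 0,"dz": 0,"ax": 0,"ay": 0,"az": 0,"gripper": 0.3},{"dx": 0,"dy": 0,"dz": 0,"ax": 0,"ay": 0,"az": 0,"gripper": 0.3}]'

```text
time: 6.05
eef_pos: [0.4938, 0.2682, 0.033]
tcp_rot: [0.974, -0.225, 0.0, -0.0]
contact_force: [-0.2, -0.8, -0.1]
opening: 0.65
finger_force: 0.0
```

Run:
```python
from h import *
s=get_state();e=s['eef_pos'];print(e,s['opening'])
w=cam('wrist');P=cloud(w);M=R.from_quat(s['tcp_rot']).as_matrix()
T=(P-e)@M   # tool coords
m=(abs(T[...,0])<.014)&(abs(T[...,1])<.06)&(w['depth']>0)
for lo,hi in((-.06,-.024),(.024,.06)):
    k=m&(T[...,1]>lo)&(T[...,1]<hi)&(P[...,2]>.012);z=P[k][:,2];i=np.argsort(z)[:6]
    print(k.sum(),np.percentile(z,[0,1,3,10]).round(4),T[k][i].round(4).tolist())
```

```text
[0.49380297 0.26823736 0.03304884] 0.6496062780601639
11699 [0.0448 0.0512 0.057  0.0719] [[0.002, -0.0283, -0.0117], [0.0015, -0.0283, -0.0117], [-0.0012, -0.0283, -0.0128], [0.0, -0.0282, -0.0131], [0.0017, -0.0281, -0.0132], [0.0011, -0.0281, -0.0132]]
12131 [0.0446 0.0512 0.0572 0.0726] [[0.0009, 0.0275, -0.0115], [-0.0006, 0.0275, -0.0118], [0.0007, 0.0274, -0.0122], [0.0084, 0.0274, -0.0124], [0.0003, 0.0274, -0.0125], [0.0026, 0.0272, -0.0127]]
```

At 55 mm opening the tips are at z 0.0446, about 12 mm behind the TCP. I'll descend a further 32 mm, which puts the tips at about z 0.012, then check and close.

Emit:
jog_arm --increments '[{"dx": 0,"dy": 0,"dz": -0.08,"ax": 0,"ay": 0,"az": 0,"gripper": 0.3},{"dx": 0,"dy": 0,"dz": -0.15,"ax": 0,"ay": 0,"az": 0,"gripper": 0.3},{"dx": 0,"dy": 0,"dz": -0.2,"ax": 0,"ay": 0,"az": 0,"gripper": 0.3},{"dx": 0,"dy": 0,"dz": -0.24,"ax": 0,"ay": 0,"az": 0,"gripper": 0.3},{"dx": 0,"dy": 0,"dz": -0.265,"ax": 0,"ay": 0,"az": 0,"gripper": 0.3},{"dx": 0,"dy": 0,"dz": -0.265,"ax": 0,"ay": 0,"az": 0,"gripper": 0.3},{"dx": 0,"dy": 0,"dz": -0.265,"ax": 0,"ay": 0,"az": 0,"gripper": 0.3}]'

```text
time: 6.8
eef_pos: [0.494, 0.2683, 0.0013]
tcp_rot: [0.974, -0.225, 0.0, -0.0]
contact_force: [-0.9, -0.9, -0.4]
opening: 0.649
finger_force: 0.0
```

Emit:
jog_arm --force 70 --increments '[{"dx": 0,"dy": 0,"dz": 0,"ax": 0,"ay": 0,"az": 0,"gripper": 0.15},{"dx": 0,"dy": 0,"dz": 0,"ax": 0,"ay": 0,"az": 0,"gripper": 0.08},{"dx": 0,"dy": 0,"dz": 0,"ax": 0,"ay": 0,"az": 0,"gripper": 0.0},{"dx": 0,"dy": 0,"dz": 0,"ax": 0,"ay": 0,"az": 0,"gripper": 0},{"dx": 0,"dy": 0,"dz": 0,"ax": 0,"ay": 0,"az": 0,"gripper": 0}]'

```text
time: 7.3
eef_pos: [0.4941, 0.2683, 0.0017]
tcp_rot: [0.974, -0.225, 0.0, -0.0]
contact_force: [-0.7, -0.5, 4.0]
opening: 0.509
finger_force: 31.6
```

Run:
```python
from h import *
s=get_state();e=s['eef_pos'];print(e,s['opening'],s['finger_force'],s['contact_force'])
w=cam('wrist');P=cloud(w);M=R.from_quat(s['tcp_rot']).as_matrix()
T=(P-e)@M
for lo,hi in((-.06,-.022),(.022,.06)):
    k=(abs(T[...,0])<.014)&(T[...,1]>lo)&(T[...,1]<hi)&(P[...,2]>.006);z=P[k][:,2]
    print(k.sum(),np.percentile(z,[0,1,3,10]).round(4))
```

```text
[0.49406272 0.26828037 0.00174947] 0.5086385444477148 31.56619369983673 [-0.72654859 -0.45430164  4.03262657]
12247 [0.006  0.0238 0.0312 0.0488]
12041 [0.006  0.0237 0.0327 0.0553]
```

Contact at 43 mm, which matches the 44 mm fin block. I'll tighten and lift.

Emit:
jog_arm --force 80 --increments '[{"dx": 0,"dy": 0,"dz": 0,"ax": 0,"ay": 0,"az": 0,"gripper": -1},{"dx": 0,"dy": 0,"dz": 0,"ax": 0,"ay": 0,"az": 0,"gripper": -1},{"dx": 0,"dy": 0,"dz": 0,"ax": 0,"ay": 0,"az": 0,"gripper": -1},{"dx": 0,"dy": 0,"dz": 0,"ax": 0,"ay": 0,"az": 0,"gripper": -1}]'

```text
time: 7.75
eef_pos: [0.4942, 0.2684, 0.0021]
tcp_rot: [0.974, -0.225, 0.0, -0.0]
contact_force: [-2.0, -1.0, 5.8]
opening: 0.49
finger_force: 82.2
```

Emit:
jog_arm --increments '[{"dx": 0,"dy": 0,"dz": 0.1,"ax": 0,"ay": 0,"az": 0,"gripper": -1},{"dx": 0,"dy": 0,"dz": 0.25,"ax": 0,"ay": 0,"az": 0,"gripper": -1},{"dx": 0,"dy": 0,"dz": 0.4,"ax": 0,"ay": 0,"az": 0,"gripper": -1},{"dx": 0,"dy": 0,"dz": 0.6,"ax": 0,"ay": 0,"az": 0,"gripper": -1},{"dx": 0,"dy": 0,"dz": 0.8,"ax": 0,"ay": 0,"az": 0,"gripper": -1},{"dx": 0,"dy": 0,"dz": 0.95,"ax": 0,"ay": 0,"az": 0,"gripper": -1},{"dx": 0,"dy": 0,"dz": 1,"ax": 0,"ay": 0,"az": 0,"gripper": -1},{"dx": 0,"dy": 0,"dz": 1,"ax": 0,"ay": 0,"az": 0,"gripper": -1},{"dx": 0,"dy": 0,"dz": 1,"ax": 0,"ay": 0,"az": 0,"gripper": -1}]'

```text
time: 8.65
eef_pos: [0.4927, 0.2679, 0.1197]
tcp_rot: [0.974, -0.225, -0.001, 0.001]
contact_force: [0.0, -1.0, -3.3]
opening: 0.491
finger_force: 81.9
```

```bash
cat >> h.py <<'E'
def lidpose(guess=None):
    # front holes by wrist cam; plate tilt by wrist depth
    s=get_state();w=cam('wrist');P=cloud(w);M=R.from_quat(s['tcp_rot']).as_matrix();T=(P-s['eef_pos'])@M
    g=cv2.cvtColor(w['frame'],6)
    return s,w,P,T,M,g
E
python3 - <<'E'
from h import *
s,w,P,T,M,g=lidpose();print(s['eef_pos'],s['opening'],s['finger_force'],s['contact_force'],M.round(4).tolist())
k=(T[...,0]>.025)&(T[...,0]<.072)&(abs(T[...,1])<.052)&(abs(T[...,1])>.03)&(abs(T[...,2])<.02)&(g>60)
print(k.sum());A=np.c_[T[k][:,:2],np.ones(k.sum())];a,*_=np.linalg.lstsq(A,T[k][:,2],rcond=None);print('plane toolz',a)
cv2.imwrite('pics/w5.png',w['frame']);np.savez('w5.npz',**w)
E
```

```text
[0.49270384 0.26790223 0.1197077 ] 0.49101157050104893 81.86879754066467 [ 2.46092430e-03 -9.61067419e-01 -3.34047620e+00] [[0.8987, -0.4385, -0.0025], [-0.4385, -0.8987, -0.0007], [-0.0019, 0.0018, -1.0]]
8759
plane toolz [ 1.73262224e-03  7.37682626e-05 -2.22012118e-03]
```

View pics/w5.png

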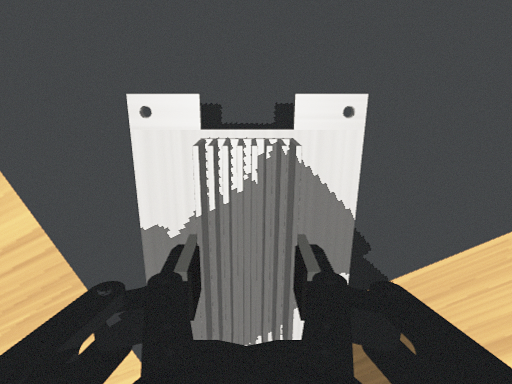

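The lid is held level (tilt about 0.1°), with its front holes at (145,112) and (348,112). I'll carry it towards the case, stopping about 5 cm behind it so the front posts stay visible.

Emit:
jog_arm --increments '[{"dx": 0,"dy": -0.08,"dz": 0.2,"ax": 0,"ay": 0,"az": 0.01,"gripper": -1},{"dx": -0.03,"dy": -0.2,"dz": 0.4,"ax": 0,"ay": 0,"az": 0.02,"gripper": -1},{"dx": -0.06,"dy": -0.4,"dz": 0.6,"ax": 0,"ay": 0,"az": 0.03,"gripper": -1},{"dx": -0.08,"dy": -0.6,"dz": 0.7,"ax": 0,"ay": 0,"az": 0.04,"gripper": -1},{"dx": -0.1,"dy": -0.8,"dz": 0.7,"ax": 0,"ay": 0,"az": 0.05,"gripper": -1},{"dx": -0.12,"dy": -1,"dz": 0.7,"ax": 0,"ay": 0,"az": 0.05,"gripper": -1}]'

```text
time: 9.3
eef_pos: [0.4788, 0.1473, 0.2044]
tcp_rot: [0.982, -0.186, -0.001, 0.0]
contact_force: [-0.1, 0.1, -2.5]
opening: 0.496
finger_force: 82.4
```

Emit:
jog_arm --increments '[{"dx": -0.03,"dy": -0.25,"dz": 0,"ax": 0,"ay": 0,"az": 0.01,"gripper": -1},{"dx": -0.06,"dy": -0.5,"dz": 0,"ax": 0,"ay": 0,"az": 0.02,"gripper": -1},{"dx": -0.09,"dy": -0.75,"dz": 0,"ax": 0,"ay": 0,"az": 0.04,"gripper": -1},{"dx": -0.12,"dy": -1,"dz": 0,"ax": 0,"ay": 0,"az": 0.05,"gripper": -1}]'

```text
time: 9.7
eef_pos: [0.4639, 0.0272, 0.2036]
tcp_rot: [0.989, -0.147, -0.001, -0.0]
contact_force: [0.6, -0.3, -3.0]
opening: 0.494
finger_force: 82.4
```

Emit:
jog_arm --increments '[{"dx": -0.03,"dy": -0.25,"dz": 0,"ax": 0,"ay": 0,"az": 0.01,"gripper": -1},{"dx": -0.06,"dy": -0.5,"dz": 0,"ax": 0,"ay": 0,"az": 0.02,"gripper": -1},{"dx": -0.09,"dy": -0.75,"dz": 0,"ax": 0,"ay": 0,"az": 0.04,"gripper": -1},{"dx": -0.12,"dy": -1,"dz": 0,"ax": 0,"ay": 0,"az": 0.05,"gripper": -1}]'

```text
time: 10.1
eef_pos: [0.4496, -0.0926, 0.2037]
tcp_rot: [0.994, -0.109, -0.001, -0.0]
contact_force: [-0.3, -0.2, -3.9]
opening: 0.49
finger_force: 82.4
```

Emit:
jog_arm --increments '[{"dx": -0.03,"dy": -0.25,"dz": 0,"ax": 0,"ay": 0,"az": 0,"gripper": -1},{"dx": -0.06,"dy": -0.5,"dz": 0,"ax": 0,"ay": 0,"az": 0,"gripper": -1},{"dx": -0.09,"dy": -0.75,"dz": 0,"ax": 0,"ay": 0,"az": 0,"gripper": -1},{"dx": -0.1,"dy": -1,"dz": 0,"ax": 0,"ay": 0,"az": 0,"gripper": -1},{"dx": -0.1,"dy": -1,"dz": 0,"ax": 0,"ay": 0,"az": 0,"gripper": -1}]'

```text
time: 10.6
eef_pos: [0.4378, -0.2144, 0.2039]
tcp_rot: [0.994, -0.111, -0.001, 0.0]
contact_force: [-0.2, 0.8, -3.3]
opening: 0.493
finger_force: 82.5
```

Emit:
jog_arm --increments '[{"dx": 0,"dy": -0.15,"dz": 0,"ax": 0,"ay": 0,"az": 0,"gripper": -1},{"dx": 0,"dy": -0.28,"dz": 0,"ax": 0,"ay": 0,"az": 0,"gripper": -1},{"dx": 0,"dy": -0.3,"dz": 0,"ax": 0,"ay": 0,"az": 0,"gripper": -1},{"dx": 0,"dy": -0.3,"dz": 0,"ax": 0,"ay": 0,"az": 0,"gripper": -1},{"dx": 0,"dy": -0.3,"dz": 0,"ax": 0,"ay": 0,"az": 0,"gripper": -1},{"dx": 0,"dy": -0.3,"dz": 0,"ax": 0,"ay": 0,"az": 0,"gripper": -1}]'

```text
time: 11.2
eef_pos: [0.4386, -0.2471, 0.2052]
tcp_rot: [0.994, -0.109, -0.0, -0.0]
contact_force: [-0.1, 0.2, -3.3]
opening: 0.494
finger_force: 82.6
```

Run:
```python
from h import *
s,w,P,T,M,g=lidpose();print(s['time'],s['eef_pos'],s['finger_force'],np.degrees(np.arctan2(M[1,0],M[0,0])),M[2])
cv2.imwrite('pics/w6.png',w['frame']);np.savez('w6.npz',T=w['T'],frame=w['frame'],depth=w['depth'],camera_matrix=w['camera_matrix'])
px=dark(w,[(145,112),(348,112)],7);print('holes',px)
```

```text
11.2 [ 0.43862705 -0.24712903  0.20515137] 82.55626559257507 -12.465685063809746 [-1.30630616e-04 -3.10084785e-04 -9.99999943e-01]
holes [[145.56858936 111.2072624 ]
 [348.2328     111.38416   ]]
```

View pics/w6.png

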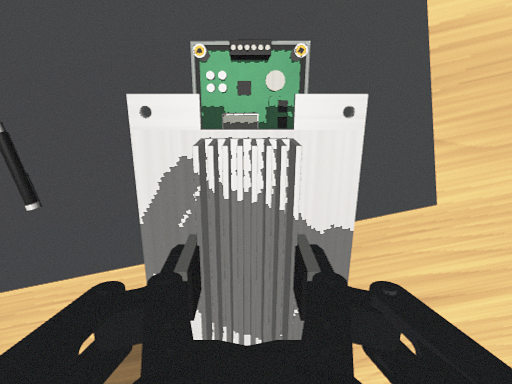

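Ten pictures viewed. The front posts show as gold rings near (199,50) and (301,50), with the terminal block between them and the lid's notch facing it. The rest is numeric.

```bash
cat >> h.py <<'E'
def gold(c,guess,r=12):
    h=cv2.cvtColor(c['frame'],cv2.COLOR_BGR2HSV);out=[]
    for u,v in guess:
        m=cv2.inRange(h,(10,90,90),(35,255,255));k=np.zeros_like(m);u,v=int(u),int(v);k[max(v-r,0):v+r+1,u-r:u+r+1]=1
        p=cv2.findNonZero(m*k)
        out.append((*cv2.minEnclosingCircle(p)[0],len(p)) if p is not None else (np.nan,np.nan,0))
    return np.array(out)
E
python3 - <<'E'
from h import *
c=dict(np.load('w6.npz'))
s=get_state();M=R.from_quat(s['tcp_rot']).as_matrix();e=s['eef_pos']
hp=[(145.57,111.2),(348.23,111.38)];H=ray(c,hp,e[2]+.0015)
lt,lth,le=fit(PTS[2:],H);print('lid',lt,np.degrees(lth),le*1e3,'rel tcp mm',((np.r_[lt,0]-e)@M*1e3)[:2],'yaw rel',np.degrees(lth-np.arctan2(M[1,0],M[0,0])))
g=gold(c,[(199,50),(301,50)]);print(g)
Q=ray(c,g[:,:2],.042);ct,cth,ce=fit(PTS[2:],Q);print('case',ct,np.degrees(cth),ce*1e3)
P=cloud(c);print('rim depth z',[P[int(v),int(u)+ d,2].round(4) for u,v,_ in g for d in(-4,4)])
# independent: side and scene gold posts
for n in('side','scene'):
    k=cam(n);Rm=np.array([[np.cos(cth),-np.sin(cth)],[np.sin(cth),np.cos(cth)]]);W=np.c_[PTS@Rm.T+ct,[.042]*4]
    pr=proj(k,W);gg=gold(k,pr,5);print(n,pr.round(1).tolist(),gg.round(1).tolist())
    ok=gg[:,2]>1
    if ok.sum()>1:print(fit(PTS[ok],ray(k,gg[ok,:2],.042)))
print('need d',(ct-lt)/.12,'az',np.degrees(cth-lth)/90)
E
```

```text
lid [ 0.43920444 -0.24698511] -12.45418537250594 [0.00239857 0.00239857] rel tcp mm [ 0.5103693  -0.26425129] yaw rel 0.010593218150449642
[[198.83332825  50.33333206  63.        ]
 [301.          50.          64.        ]]
case [ 0.48552038 -0.26021097] -12.238886372033752 [0.26871447 0.26871447]
rim depth z [np.float64(0.0415), np.float64(0.0431), np.float64(0.0431), np.float64(0.0426)]
side [[221.7, 237.3], [230.1, 264.3], [271.4, 227.3], [283.0, 252.8]] [[nan, nan, 0.0], [nan, nan, 0.0], [271.0, 227.0, 1.0], [283.0, 252.0, 1.0]]
scene [[250.4, 175.5], [232.1, 168.0], [227.9, 190.0], [209.3, 181.7]] [[251.0, 170.5, 16.0], [232.0, 165.0, 38.0], [nan, nan, 0.0], [nan, nan, 0.0]]
(array([ 0.45789161, -0.26362436]), np.float64(-0.06102595389960819), array([0.00238797, 0.00238797]))
need d [ 0.3859661  -0.11021545] az 0.0023922111163576483
```

The side-camera posts agree to under 0.6 px. I'll go down to hover height while still backed off about 3.5 cm, and re-measure the posts and lid holes at nearly equal depth.

Emit:
jog_arm --increments '[{"dx": 0.05,"dy": -0.01,"dz": -0.12,"ax": 0,"ay": 0,"az": 0.002,"gripper": -1},{"dx": 0.1,"dy": -0.02,"dz": -0.3,"ax": 0,"ay": 0,"az": 0.002,"gripper": -1},{"dx": 0.12,"dy": -0.03,"dz": -0.5,"ax": 0,"ay": 0,"az": 0.002,"gripper": -1},{"dx": 0.12,"dy": -0.03,"dz": -0.7,"ax": 0,"ay": 0,"az": 0.002,"gripper": -1},{"dx": 0.12,"dy": -0.03,"dz": -0.85,"ax": 0,"ay": 0,"az": 0.002,"gripper": -1},{"dx": 0.12,"dy": -0.03,"dz": -0.95,"ax": 0,"ay": 0,"az": 0.002,"gripper": -1},{"dx": 0.12,"dy": -0.03,"dz": -1,"ax": 0,"ay": 0,"az": 0.002,"gripper": -1},{"dx": 0.12,"dy": -0.03,"dz": -1,"ax": 0,"ay": 0,"az": 0.002,"gripper": -1},{"dx": 0.12,"dy": -0.03,"dz": -1,"ax": 0,"ay": 0,"az": 0.002,"gripper": -1}]'

```text
time: 12.25
eef_pos: [0.4536, -0.2518, 0.086]
tcp_rot: [0.994, -0.107, 0.001, 0.0]
contact_force: [-0.4, -0.2, -2.7]
opening: 0.492
finger_force: 82.6
```

Emit:
jog_arm --increments '[{"dx": 0,"dy": 0,"dz": -0.05,"ax": 0,"ay": 0,"az": 0,"gripper": -1},{"dx": 0,"dy": 0,"dz": -0.1,"ax": 0,"ay": 0,"az": 0,"gripper": -1},{"dx": 0,"dy": 0,"dz": -0.15,"ax": 0,"ay": 0,"az": 0,"gripper": -1},{"dx": 0,"dy": 0,"dz": -0.17,"ax": 0,"ay": 0,"az": 0,"gripper": -1},{"dx": 0,"dy": 0,"dz": -0.17,"ax": 0,"ay": 0,"az": 0,"gripper": -1},{"dx": 0,"dy": 0,"dz": -0.17,"ax": 0,"ay": 0,"az": 0,"gripper": -1},{"dx": 0,"dy": 0,"dz": -0.17,"ax": 0,"ay": 0,"az": 0,"gripper": -1},{"dx": 0,"dy": 0,"dz": -0.17,"ax": 0,"ay": 0,"az": 0,"gripper": -1}]'

```text
time: 13.05
eef_pos: [0.4532, -0.2515, 0.0651]
tcp_rot: [0.994, -0.107, 0.0, 0.0]
contact_force: [-0.7, 0.6, -3.9]
opening: 0.494
finger_force: 82.6
```

```bash
cat > m.py <<'E'
from h import *
s,w,P,T,M,g=lidpose();e=s['eef_pos'];yaw=np.arctan2(M[1,0],M[0,0]);print(s['time'],e,s['finger_force'],np.degrees(yaw),M[2])
np.savez('w7.npz',T=w['T'],frame=w['frame'],depth=w['depth'],camera_matrix=w['camera_matrix'])
k=(T[...,0]>.025)&(T[...,0]<.072)&(abs(T[...,1])<.052)&(abs(T[...,1])>.03)&(abs(T[...,2])<.015)&(g>60)
A=np.c_[P[k][:,:2]-e[:2],np.ones(k.sum())];a=np.linalg.lstsq(A,P[k][:,2],rcond=None)[0];print('plate plane world',a,'underside',a[2]-.004)
hp=dark(w,[(145.57,111.2),(348.23,111.38)],7);H=ray(w,hp,a[2]-.0007);lt,lth,le=fit(PTS[2:],H)
print('lid',lt,np.degrees(lth),le*1e3,'rel tcp',((np.r_[lt,0]-e)@M*1e3)[:2])
ct=np.array([.48552,-.26021]);cth=np.radians(-12.24)
Rm=np.array([[np.cos(cth),-np.sin(cth)],[np.sin(cth),np.cos(cth)]]);pr=proj(w,np.c_[PTS[2:]@Rm.T+ct,[.042]*2])
gg=gold(w,pr,18);print(hp,pr.round(1),gg.round(1))
ct,cth,ce=fit(PTS[2:],ray(w,gg[:,:2],.042));print('case',ct,np.degrees(cth),ce*1e3)
print('rim z',[P[int(v),int(u)+d,2].round(4) for u,v,_ in gg for d in(-6,6)])
print('need d',(ct-lt)/.12,'az',np.degrees(cth-lth)/90,'dz',(.062-a[2]+.004)/.12)
E
python3 m.py
```

```text
13.05 [ 0.45317858 -0.25154079  0.06512545] 82.61655449867249 -12.330741228678264 [ 5.21742789e-04  2.75537500e-04 -9.99999826e-01]
plate plane world [-1.46963077e-03  2.42259643e-05  6.73603691e-02] underside 0.0633603690840383
lid [ 0.45375545 -0.25124381] -12.39210154387091 [0.10480639 0.10480639] rel tcp [ 0.46616626 -0.43126723]
[[145.68110784 111.13445768]
 [347.7925636  111.57403783]] [[158.1  42.7]
 [342.6  42.6]] [[157.9  42.5 208. ]
 [343.3  42.3 214. ]]
case [ 0.48560404 -0.26035357] -12.231803956788795 [0.21941501 0.21941501]
rim z [np.float64(0.041), np.float64(0.043), np.float64(0.0424), np.float64(0.0422)]
need d [ 0.26540492 -0.07591464] az 0.001781084300912392 dz -0.011336409033652566
```

The two measurements agree to 0.2 mm. I'll slide into place.

Emit:
jog_arm --increments '[{"dx": 0.05,"dy": -0.015,"dz": 0,"ax": 0,"ay": 0,"az": 0.002,"gripper": -1},{"dx": 0.11,"dy": -0.03,"dz": 0,"ax": 0,"ay": 0,"az": 0.002,"gripper": -1},{"dx": 0.17,"dy": -0.05,"dz": 0,"ax": 0,"ay": 0,"az": 0.002,"gripper": -1},{"dx": 0.22,"dy": -0.064,"dz": -0.005,"ax": 0,"ay": 0,"az": 0.002,"gripper": -1},{"dx": 0.25,"dy": -0.072,"dz": -0.008,"ax": 0,"ay": 0,"az": 0.002,"gripper": -1},{"dx": 0.265,"dy": -0.076,"dz": -0.008,"ax": 0,"ay": 0,"az": 0.002,"gripper": -1},{"dx": 0.265,"dy": -0.076,"dz": -0.008,"ax": 0,"ay": 0,"az": 0.002,"gripper": -1},{"dx": 0.265,"dy": -0.076,"dz": -0.008,"ax": 0,"ay": 0,"az": 0.002,"gripper": -1},{"dx": 0.265,"dy": -0.076,"dz": -0.008,"ax": 0,"ay": 0,"az": 0.002,"gripper": -1},{"dx": 0.265,"dy": -0.076,"dz": -0.008,"ax": 0,"ay": 0,"az": 0.002,"gripper": -1}]'

```text
time: 14.1
eef_pos: [0.4846, -0.2604, 0.0639]
tcp_rot: [0.994, -0.106, -0.0, -0.0]
contact_force: [-0.4, -0.8, -2.8]
opening: 0.493
finger_force: 82.6
```

Run:
```python
from h import *
s,w,P,T,M,g=lidpose();e=s['eef_pos'];print(s['time'],e,s['finger_force'],np.degrees(np.arctan2(M[1,0],M[0,0])),M[2],s['contact_force'],abs(s['dq']).max())
k=(T[...,0]>.025)&(T[...,0]<.072)&(abs(T[...,1])<.052)&(abs(T[...,1])>.03)&(abs(T[...,2])<.015)&(g>60)
A=np.c_[P[k][:,:2]-e[:2],np.ones(k.sum())];a=np.linalg.lstsq(A,P[k][:,2],rcond=None)[0];print('plane',a,'underside',a[2]-.004)
hp=dark(w,[(145.57,111.2),(348.23,111.38)],7);lt,lth,le=fit(PTS[2:],ray(w,hp,a[2]-.0007))
print('lid',lt,np.degrees(lth),'err mm',(lt-[.4856,-.26035])*1e3,'yaw err',np.degrees(lth)+12.235)
# case unmoved / under the lid: side-camera lid plate corners
c=cam('side');th=np.radians(-12.235);Rm=np.array([[np.cos(th),-np.sin(th)],[np.sin(th),np.cos(th)]])
b=np.array([(-75,55),(-75,-55),(75,-55),(75,55)])/1e3
pr=proj(c,np.c_[b@Rm.T+[.4856,-.26035],[a[2]]*4]);g=cv2.cvtColor(c['frame'],6)
m=(g>120).astype(np.uint8);m[:200]=0;m[290:]=0;m[:,:190]=0;m[:,310:]=0
x=cv2.minAreaRect(cv2.findNonZero(m));ys,xs=np.nonzero(m);print(pr.round(1).tolist(),xs.min(),xs.max(),ys.min(),ys.max())
```

```text
14.1 [ 0.48460154 -0.26043248  0.06386892] 82.616708278656 -12.15424742747907 [-8.95596429e-05 -1.42832046e-05 -9.99999996e-01] [-0.41049443 -0.76585185 -2.83414772] 0.0011211189301484562
plane [-0.00112328  0.00084701  0.06606051] underside 0.06206050536011451
lid [ 0.4851876  -0.26026597] -12.117726721666559 err mm [-0.41240204  0.08403086] yaw err 0.1172732783334407
[[217.5, 229.1], [227.3, 260.7], [287.7, 247.7], [273.7, 218.1]] 190 287 218 289
```

Lid alignment is within 0.4 mm and 0.1°, 2.0 cm above the rim. It is level and steady, and the side view agrees. Handing in.

```bash
python3 -c "
from h import *
print(job.sign_off())"
```

```text
the job is handed in; nothing more can be done
None
```

The lid is held level about 2.0 cm above the case rim, notch over the terminal block, measured within about 0.4 mm and 0.1° of alignment with the posts. The arm is steady and still gripping, and the job is handed in (result not reported back).

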